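# Prick the centres of two knob blanks on the cross-slide marking jig

## Task

Prick the centre of the round blank, and then the centre of the hexagonal blank: each time slide the carrier until the pencilled circle on the blank is under the pointer, and push the pointer's cap fully down so that the point lands inside that circle. Mark nothing else, and leave the carrier with the hexagonal blank's circle under the pointer, the pointer sprung back up, all four blanks in their pockets and the things around the jig where they are.

Things in the scene. Friction and masses are not known exactly. Their poses are not given: they have to be found in the camera images.
- jig: Fixed base of the marking jig: grey laminate board 230 x 290 x 12 mm on the table, carrying the slides. Origin on the table; x points away from the robot (the jig is yawed up to 0.35 rad either way), y to its left. The pointer stand is bolted to it near its +y edge.
- stand: Fixed pointer stand, bolted to the jig's base with the pointer within 10 mm of the jig's origin in x and y (varies): a dark steel column 127 mm to +y (top 106 mm above the table) and an arm 24 mm wide, 86 to 104 mm above the table, from it to the pointer. Origin on the table straight below the pointer, axes nearly along the jig's. The pointer never moves sideways.
- saddle (a joint): Lower slide, moves the carrier along the jig's y; metres, 0 at the start with the tray's middle at the jig's y = 0, stops at +-0.038. Stays where it is left, about 2 N of friction.
- carrier (a joint): Upper slide, moves the carrier along the jig's x; metres, 0 at the start (pulled out, tray's middle at the jig's x = -0.033) to 0.072 pushed in; about 2 N of friction. The carrier is a wooden tray 104 x 104 mm with 2 x 2 pockets (46 mm wide, 50 mm pitch, floor 36 mm, wall tops 46 mm above the table) and a steel tongue on its -x side (top 36 mm up) for the knob. It cannot turn.
- carrier_knob (a point): Grip point in the carrier's knob, an upright round wooden post 24 mm in diameter, its grip running from 50 to 100 mm above the table; this point is on its axis, 80 mm above the table, 115 mm towards -x of the jig from the tray's middle. Grasp from above, any yaw.
- point_tip (a point): Tip of the steel pointer, straight below its cap. At rest 70 mm above the table, 16 mm above the blanks' tops; the blanks pass freely under it.
- plunger_cap (a point): Centre of the top of the pointer's round black cap, 30 mm in diameter and 14 mm thick; at rest its top is 146 mm above the table. Press straight down.
- plunger (a joint): How far the pointer is pushed down, metres: 0 at rest, 0.016 at its stop, where the tip reaches the blank's top. Spring: about 2 N at first, 6.5 N fully down; springs back when let go.
- blank_round: Round birch blank, 44 mm in diameter, 18 mm thick, loose in one of the four pockets (1 mm of play each side; which pocket varies). A pencilled circle 8 mm in diameter with a dot marks the centre of its top. Origin: centre of its underside, z up, 36 mm above the table; so the circle is 18 mm above it.
- blank_hex: Hexagonal birch blank, 44 mm over the corners and 38 mm over the flats, 18 mm thick, in another pocket; same pencilled circle, same origin.
- blank_square: Square birch blank, 44 x 44 x 18 mm, in another pocket, same circle and origin: not to be marked.
- blank_cross: Cross-shaped birch blank, arms 18 mm wide and 44 mm long, 18 mm thick, in another pocket, same circle and origin: not to be marked.
- spare_disc: Loose plain disc 60 mm in diameter, 16 mm thick, lying on the table beside the jig; origin under its centre. Leave it.
- glue_block: Loose wooden block 70 x 35 x 30 mm on the table beside the jig; origin under its centre. Leave it.
- bucket: Wooden bucket with hoops, about 170 mm wide, 190 mm high, standing to the left; origin under its centre. Leave it.
- glue: Bottle 56 mm in diameter, 150 mm high, standing to the left; origin under its centre. Leave it.
- mallet: Hammer lying on the table to the right; origin near its middle. Leave it.
Mind the look-alikes: they are no part of the job. Leave any blue or red look-alike of the blank_hex alone.

How it is judged:
On the way, in this order (a step that is already met when the one before it is completed fails the run):
1. pointer pushed down (at least 13 of its 16 mm) with the point inside the round blank's circle (4 mm from its centre) (value of joint plunger above 0.013 m and horizontal distance between point_tip and blank_round below 0.004 m), for 0.1 s.
2. then pushed down in the same way with the point inside the hexagonal blank's circle (value of joint plunger above 0.013 m and horizontal distance between point_tip and blank_hex below 0.004 m), for 0.1 s.
At the end, for the whole second after the job is handed in: The carrier is at rest with the centre of the hexagonal blank within 4 mm of the pointer's axis, the pointer is up (within 2 mm of its rest), and all four blanks lie flat in the tray's pockets (undersides 32 to 40 mm above the table, tilted under 0.1 rad) (horizontal distance between point_tip and blank_hex below 0.004 m and value of joint plunger below 0.002 m and linear speed of blank_hex below 0.01 m/s and height (world z) of blank_round between 0.032 and 0.04 m and angle between each of blank_round, blank_hex, blank_square, blank_cross's own z axis and vertical below 0.1 rad and height (world z) of blank_hex between 0.032 and 0.04 m and height (world z) of blank_square between 0.032 and 0.04 m and height (world z) of blank_cross between 0.032 and 0.04 m); the robot touches nothing.
It fails at once if the pointer is pushed down (over 10 mm) more than 5 mm from the centres of both the round and the hexagonal blank (value of joint plunger above 0.01 m and horizontal distance between point_tip and blank_round above 0.005 m and horizontal distance between point_tip and blank_hex above 0.005 m).
It fails at once if a thing around the jig is moved by more than 30 mm (distance of any of spare_disc, glue_block, bucket, glue, mallet from where it was at the start of the episode above 0.03 m).
It also fails if it takes over 59 s, if anything falls off the work surface, if the arm or the gripper's body presses on something with over 40 N, if the wrist force passes 120 N, or if a joint passes its speed limit or range.

## Robot

A 6-joint arm with a two-finger parallel gripper is mounted at the origin on the work surface. World frame = base frame: x ahead of the robot, y to its left, z up, the work surface at z = 0. Lengths are in m, angles in rad, forces in N, time in s.
With the tool pointing down it reaches from about 0.25 to 0.8 m from the base axis. Payload 8.5 kg.
Tool frame: the origin (TCP) lies at the very end of the fingers, on their centre line; the grasp point (between the pads) lies 19 mm behind it; z points along the fingers, y is the line along which they close (so a half turn about z gives the same grasp; the last joint's range is limited). The gripper opens to 85 mm and grips with 20 to 120 N. Pads are 22 mm wide; open, the fingers measure 114 mm over their backs; the gripper's body (76 mm by 85 mm) begins 54 mm behind the grasp point. The pads swing forward as they close: fully open they stand 13 mm farther back than shut.
Start: joints at [1.316, 0.238, -0.013, 1.319, 0, 1.571], TCP at [0.132, 0.508, 0.231] pointing down, gripper open.
Joint ranges: [-2.66, 2.66], [-1.03, 1.9], [-1.14, 1.46], [-1.82, 2.27], [-1.45, 1.34], [-3.14, 3.14]. Speed limits (rad/s): [2.22, 2.22, 2.79, 3.14, 3.14, 3.14].

## Interface

Orientations are given as [roll, pitch, yaw] about the fixed x, y, z axes, in that order (R = Rz(yaw) Ry(pitch) Rx(roll)).
In Python, from workcell import env, eyes gives the robot as it stands. The module is installed in compiled form; this text tells all that it offers.
- The arm moves only by the tool servo_tool, never from a script. Its arguments are lists of equal length, an entry for each row: "linear": the shift along the tool's x, y, z in units of 40 mm (1.0 is 40 mm), a list of three; "dr": the turn, a rotation vector about the tool's x, y, z in units of 5 degrees (1.0 is 5 degrees), a list of three; "grip": the closure, from 0 (fully open) to 1 (shut). In form: {"linear": [[tx, ty, tz], ...], "dr": [[wx, wy, wz], ...], "grip": [grip, ...]}. A call has 1 to 10 rows; each row is the pose to reach, as a shift and turn from the pose commanded when the call began, along the tool's axes at that moment; what a row does not reach only later rows make up. A row lasts 1/12 s, in which the tool goes at most 41.7 mm and 7.16 degrees, less where a joint would pass 70% of its speed; a pose out of reach is approached as far as the arm can. A call with a gripper value outside its range is refused whole. The fingers move at their own pace and stop on an object; the grip force is fixed at half the most. Time passes only in rows, so rows that repeat a pose let the fingers close. It gives the time, the measured TCP pose, the force, the opening and the grip force at its end, in the units of the state.
- env.get_obs(): the state, without advancing time (a new reading comes with each control period).
- eyes.camera(name): name is "side" or "top"; returns the picture (420x560x3 uint8, blue, green, red); there is no depth.
- eyes.camera_info(name): a dict with "K" (3x3 intrinsics, pixels), "k1" (the pictures are not rectified: a ray, as slopes to the right and down, at radius r is drawn at 1 + k1 r^2 times it, then the intrinsics apply), "R" (3x3) and "t" (3): a world point X has camera coordinates R X + t. Camera axes: x right, y down, z forward; pixel columns grow to the right and rows downward; lengths in m; the calibration is good to about 2 mm. A picture is of the moment at which its call begins. camera_info takes no time and is no camera call.
- env.close_job(): hands the job in; it is judged then, once.
The state is a dict: "time_s": time; "qpos": joint angles; "qd": joint speeds; "tau": joint torques, N m; "eef_pos": TCP position; "ee_rot": TCP orientation; "ft_force": force on the tool from outside, world axes, zero at the start; "torque": the same for the moment, N m; "grip_width": opening from 0.0 (shut) to 1.0 (fully open); "grasp_force": force on a finger pad.
Only numpy, scipy, OpenCV 4.12 (cv2) and the standard library are available. Lean on these libraries where they do the work, as an engineer would, in place of code of your own. Each camera call takes 0.05 s, during which the arm holds its last target. There are 200 camera calls.

## Working session

There is one attempt and no reset: what is moved stays moved. The work goes in short steps, Python scripts to look and compute and a tool call to move; the robot and the scene stay as the last step left them, time stands still between calls to the robot, and variables do not carry over. Pictures are saved under pics/ and viewed, at most 10 in all, crops included, and the job is handed in when it is done.

Besides the shell and the picture viewer there is one more tool, called as name(argument=value, ...) on one line, values as JSON. servo_tool: Moves the arm, as the interface text tells. Its arguments: {"type":"object","properties":{"linear":{"type":"array","items":{"type":"array","items":{"type":"number"}}},"dr":{"type":"array","items":{"type":"array","items":{"type":"number"}}},"grip":{"type":"array","items":{"type":"number"}}},"required":["linear","dr","grip"]}

```bash
mkdir -p pics
cat > h.py <<'E'
import numpy as np, cv2
from workcell import env, eyes
from scipy.spatial.transform import Rotation as Ro
def cam(n): 
    i=eyes.camera_info(n); return np.array(i["K"]),i["k1"],np.array(i["R"]),np.array(i["t"])
def ray(n,uv):
    K,k1,R,t=cam(n); p=cv2.undistortPoints(np.array([[uv]],float),K,np.array([k1,0,0,0.]))[0,0]
    return -R.T@t, R.T@np.array([p[0],p[1],1])
def atz(n,uv,z):
    o,d=ray(n,uv); return o+d*(z-o[2])/d[2]
def proj(n,X):
    K,k1,R,t=cam(n); return cv2.projectPoints(np.array([X],float),cv2.Rodrigues(R)[0],t,K,np.array([k1,0,0,0.]))[0][0,0]
def tri(a,b):
    (o,d),(p,e)=ray("top",a),ray("side",b)
    s=np.linalg.lstsq(np.c_[d,-e],p-o,rcond=None)[0]
    A,B=o+s[0]*d,p+s[1]*e
    return (A+B)/2,np.linalg.norm(A-B)
def rows(X): return None
E
python3 - <<'E'
from h import *
for n in("top","side"):
    cv2.imwrite(f"pics/{n}0.png",eyes.camera(n)); o,d=ray(n,(280,210)); print(n,o,d,cam(n)[0][0,0],cam(n)[1])
o=env.get_obs(); print(o["time_s"],o["eef_pos"],o["ee_rot"],o["grip_width"])
E
```

```text
top [0.39088039 0.01314781 1.4576456 ] [ 0.12412753  0.0013452  -0.99232846] 502.5399919354627 -0.1368453502212335
side [0.18187547 0.94757842 1.05877133] [ 0.26770331 -0.6548332  -0.70719229] 451.3388497768453 0.04752210568858168
0.1 [0.1322118  0.50768575 0.2307505 ] [-3.14029095e+00  1.75114682e-05  2.88684439e+00] 0.9982735220780903
```

View pics/top0.png

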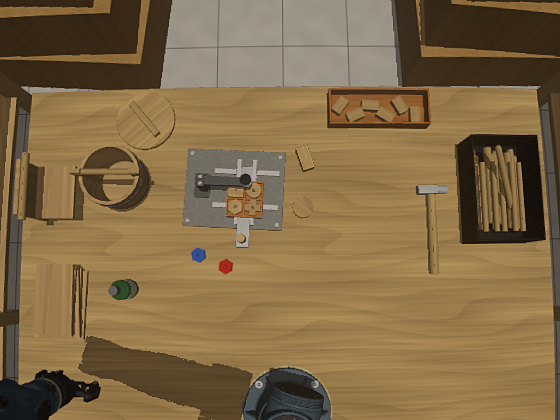

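View pics/side0.png

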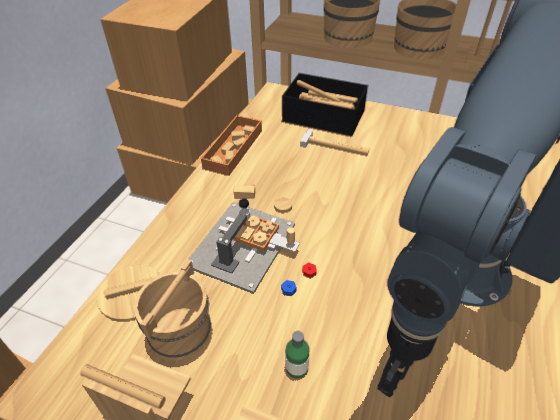

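The top view shows the jig at about (235,190), cap about (245,180), tray (245,200), knob (241,239). The side view shows the cap at (244,203) and knob (291,235). I'll enlarge both.

Run:
```python
import cv2
a=cv2.imread("pics/top0.png")[165:255,190:290]; cv2.imwrite("pics/t1.png",cv2.resize(a,None,fx=6.6,fy=6.6,interpolation=cv2.INTER_CUBIC))
a=cv2.imread("pics/side0.png")[190:275,210:310]; cv2.imwrite("pics/s1.png",cv2.resize(a,None,fx=6.6,fy=6.6,interpolation=cv2.INTER_CUBIC))
```

```text
(no output)
```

View pics/t1.png

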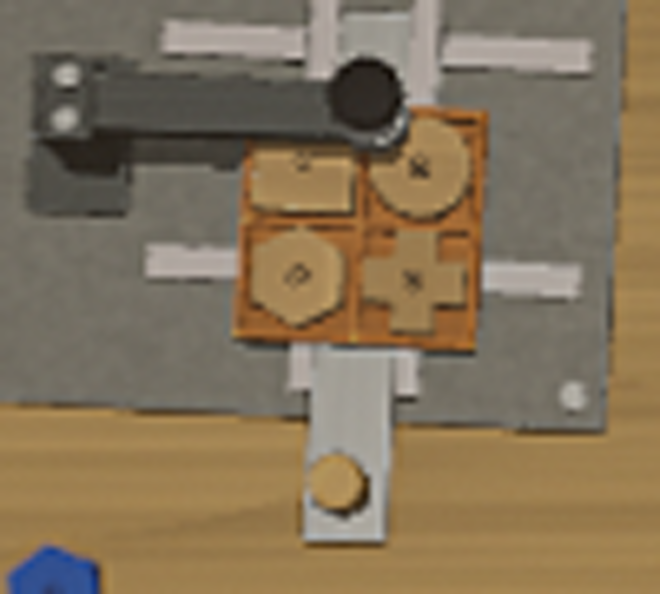

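View pics/s1.png

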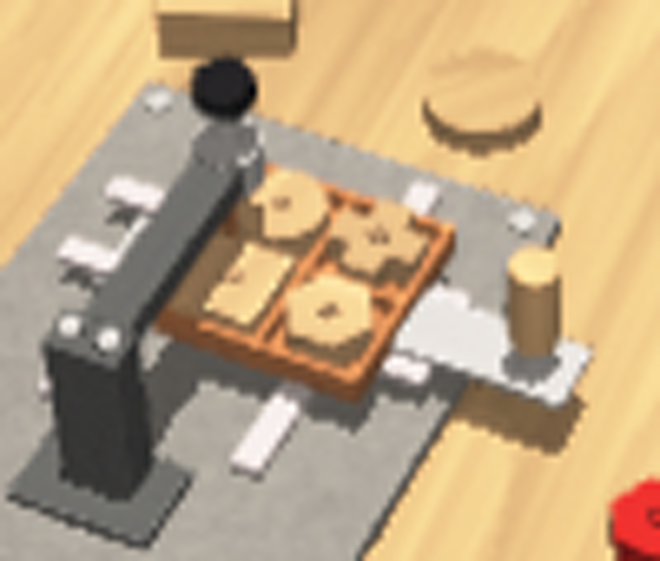

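Crops: top view has cap (364,94), round (420,167), hex (299,274), square (303,163), cross (413,281) and knob top (336,482). Side view has cap top (224,83), round (284,204), hex (329,311), cross (378,237), square (241,279) and knob top (534,263).

Run:
```python
from h import *
T=dict(cap=(364,94),round=(420,167),hex=(299,274),square=(303,163),cross=(413,281),knob=(336,482))
S=dict(cap=(224,83),round=(284,204),hex=(329,311),square=(241,279),cross=(378,237),knob=(534,263))
Z=dict(cap=.146,knob=.1)
f=lambda p,o:((p[0]+.5)/6.6-.5+o[0],(p[1]+.5)/6.6-.5+o[1])
P={}
for k in T:
    a,b=f(T[k],(190,165)),f(S[k],(210,190)); z=Z.get(k,.054)
    X,e=tri(a,b); P[k]=X; print(k,X.round(4),round(e,4),atz("top",a,z).round(4),atz("side",b,z).round(4))
    P[k]=(atz("top",a,z)+atz("side",b,z))/2
v=P["round"]-P["cross"]; w=P["square"]-P["hex"]; l1=P["square"]-P["round"]; l2=P["hex"]-P["cross"]
for q in(v,w): print(np.linalg.norm(q[:2]),np.arctan2(q[1],q[0]))
for q in(l1,l2): print(np.linalg.norm(q[:2]),np.arctan2(q[1],q[0])-np.pi/2)
c=(P["round"]+P["cross"]+P["square"]+P["hex"])/4
k=c-P["knob"];print(np.hypot(k[0],k[1]),np.arctan2(k[1],k[0]))
yaw=np.arctan2(k[1],k[0])
R=np.array([[np.cos(yaw),np.sin(yaw)],[-np.sin(yaw),np.cos(yaw)]])
for n in("round","hex"): print(n,"shift jig",R@(P["cap"]-P[n])[:2])
```

```text
cap [0.6397 0.1082 0.1436] 0.0003 [0.6391 0.108  0.146 ] [0.6386 0.1104 0.146 ]
round [0.6241 0.0904 0.0546] 0.0005 [0.6244 0.0905 0.054 ] [0.6241 0.0898 0.054 ]
hex [0.5786 0.1424 0.0528] 0.0002 [0.5785 0.1423 0.054 ] [0.578  0.1433 0.054 ]
square [0.6249 0.1403 0.0542] 0.0035 [0.6266 0.1408 0.054 ] [0.6231 0.1399 0.054 ]
cross [0.5751 0.0935 0.054 ] 0.0001 [0.5751 0.0935 0.054 ] [0.575  0.0935 0.054 ]
knob [0.4868 0.1227 0.1005] 0.0014 [0.4861 0.1225 0.1   ] [0.4876 0.1224 0.1   ]
0.049318313474153365 -0.06711341854257206
0.04668191166269644 -0.05226744602738933
0.050208393858973105 -0.011345944170078726
0.049437576126510646 -0.06393773008421388
0.11390769645476666 -0.05042180619979117
round shift jig [0.013602   0.01976355]
hex shift jig [ 0.06224527 -0.03049268]
```

Measurements agree with each other (pitch about 50 mm, knob to tray 114 mm, heights within 2 mm), with jig yaw about -0.053. Next I work out the approach above the knob.

```bash
cat >> h.py <<'E'
def go(x,y,z,yaw=np.pi-.053):
    o=env.get_obs(); R0=Ro.from_euler("xyz",o["ee_rot"]); R1=Ro.from_euler("xyz",[np.pi,0,yaw])
    print("lin",(R0.inv().apply(np.array([x,y,z])-o["eef_pos"])/.04).round(3),"dr",np.degrees((R0.inv()*R1).as_rotvec()/5).round(3))
def st():
    o=env.get_obs(); print(o["time_s"],np.round(o["eef_pos"],4),np.round(o["ee_rot"],3),np.round(o["ft_force"],1),o["grip_width"])
E
python3 -c "
from h import *
go(.487,.1225,.16)"
```

```text
lin [-11.01   -7.081   1.778] dr [-1.500e-02 -1.000e-03 -2.312e+00]
```

servo_tool(linear=[[-11.01,-7.08,0],[-11.01,-7.08,0],[-11.01,-7.08,0],[-11.01,-7.08,0],[-11.01,-7.08,0],[-11.01,-7.08,0],[-11.01,-7.08,0],[-11.01,-7.08,0],[-11.01,-7.08,0],[-11.01,-7.08,0]], dr=[[-0.015,0,-2.31],[-0.015,0,-2.31],[-0.015,0,-2.31],[-0.015,0,-2.31],[-0.015,0,-2.31],[-0.015,0,-2.31],[-0.015,0,-2.31],[-0.015,0,-2.31],[-0.015,0,-2.31],[-0.015,0,-2.31]], grip=[0,0,0,0,0,0,0,0,0,0])

```text
time_s: 0.93
eef_pos: [0.4139, 0.2015, 0.2313]
ee_rot: [3.14, 0.0, 3.088]
ft_force: [1.3, 0.4, 1.0]
grip_width: 1.004
grasp_force: 0.0
```

```bash
python3 -c "
from h import *
st();go(.487,.1225,.16)"
```

```text
0.9333 [0.4139 0.2015 0.2313] [3.14  0.    3.088] [1.3 0.4 1. ] 1.0038716182919152
lin [-1.93  -1.876  1.78 ] dr [ 0.014  0.001 -0.002]
```

servo_tool(linear=[[-1.93,-1.88,0.5],[-1.93,-1.88,1.0],[-1.93,-1.88,1.6],[-1.93,-1.88,1.78],[-1.93,-1.88,1.78],[-1.93,-1.88,1.78]], dr=[[0,0,0],[0,0,0],[0,0,0],[0,0,0],[0,0,0],[0,0,0]], grip=[0,0,0,0,0,0])

```text
time_s: 1.43
eef_pos: [0.4855, 0.1239, 0.1595]
ee_rot: [3.141, -0.002, 3.087]
ft_force: [0.4, 0.8, 0.4]
grip_width: 0.997
grasp_force: 0.0
```

```bash
python3 -c "
from h import *
st();go(.487,.1225,.061)"
```

```text
1.4333 [0.4855 0.1239 0.1595] [ 3.141e+00 -2.000e-03  3.087e+00] [0.4 0.8 0.4] 0.9972900788351325
lin [-0.044 -0.035  2.463] dr [ 0.008 -0.025 -0.014]
```

servo_tool(linear=[[0,0,0.8],[0,0,1.6],[0,0,2.4],[0,0,2.42],[0,0,2.42],[0,0,2.42],[0,0,2.42],[0,0,2.42],[0,0,2.42],[0,0,2.42]], dr=[[0,0,0],[0,0,0],[0,0,0],[0,0,0],[0,0,0],[0,0,0],[0,0,0],[0,0,0],[0,0,0],[0,0,0]], grip=[0,0,0,0,0.9,0.9,0.9,0.9,0.9,0.9])

```text
time_s: 2.27
eef_pos: [0.487, 0.1246, 0.0646]
ee_rot: [3.14, 0.002, 3.088]
ft_force: [-2.3, -0.1, 9.3]
grip_width: 0.267
grasp_force: 58.2
```

servo_tool(linear=[[-0.06,0,0],[-0.12,0,0],[-0.18,0,0],[-0.26,0,0],[-0.34,0.1,0],[-0.34,0.2,0],[-0.34,0.3,0],[-0.34,0.4,0],[-0.34,0.49,0],[-0.34,0.49,0]], dr=[[0,0,0],[0,0,0],[0,0,0],[0,0,0],[0,0,0],[0,0,0],[0,0,0],[0,0,0],[0,0,0],[0,0,0]], grip=[0.9,0.9,0.9,0.9,0.9,0.9,0.9,0.9,0.9,0.9])

```text
time_s: 3.1
eef_pos: [0.5023, 0.1438, 0.0647]
ee_rot: [3.14, 0.003, 3.088]
ft_force: [1.2, 0.7, 7.0]
grip_width: 0.266
grasp_force: 58.4
```

servo_tool(linear=[[0,0,0],[0,0,0],[0,0,0]], dr=[[0,0,0],[0,0,0],[0,0,0]], grip=[0.9,0.9,0.9])

```text
time_s: 3.35
eef_pos: [0.5023, 0.1438, 0.0647]
ee_rot: [3.139, 0.003, 3.088]
ft_force: [0.7, 1.6, 6.4]
grip_width: 0.265
grasp_force: 58.4
```

servo_tool(linear=[[0,0,0],[0,0,0],[0,0,0],[0,0,0],[0,0,-1],[0,0,-2],[0,0,-3],[0,0,-3.5],[2,0,-3.5],[3,0,-3.5]], dr=[[0,0,0],[0,0,0],[0,0,0],[0,0,0],[0,0,0],[0,0,0],[0,0,0],[0,0,0],[0,0,0],[0,0,0]], grip=[0,0,0,0,0,0,0,0.5,1,1])

```text
time_s: 4.18
eef_pos: [0.4188, 0.1478, 0.2042]
ee_rot: [3.139, 0.003, 3.087]
ft_force: [-0.7, 0.3, 0.4]
grip_width: 0.604
grasp_force: 0.0
```

Run:
```python
from h import *
st()
A=[]
for n,(r,c) in dict(top=(165,190),side=(190,210)).items():
    im=eyes.camera(n); cv2.imwrite(f"pics/{n}1.png",im); A.append(cv2.resize(im[r:r+85,c:c+(75 if n=="top" else 85)],None,fx=5,fy=5,interpolation=cv2.INTER_CUBIC))
cv2.imwrite("pics/b.png",np.hstack(A)); print(A[0].shape)
```

```text
4.1833 [0.4188 0.1478 0.2042] [3.139e+00 3.000e-03 3.087e+00] [-0.7  0.3  0.4] 0.6040026265114807
(425, 375, 3)
```

View pics/b.png

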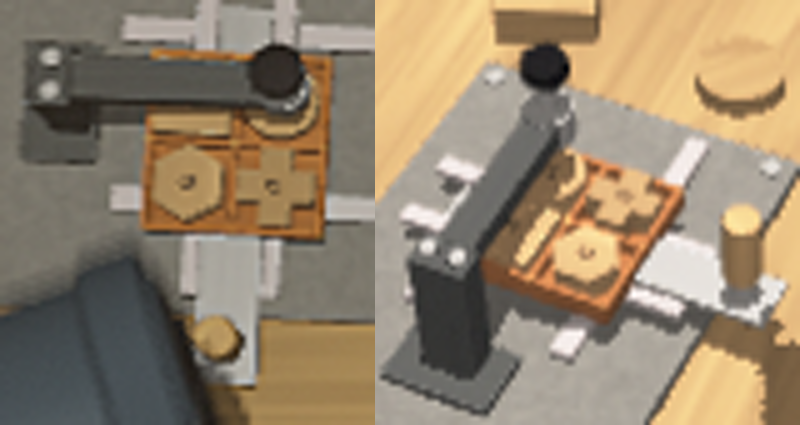

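Crop b (5x): top view has cap (277,70), hex (187,182), cross (273,184) and knob (219,338). Side view has cap (170,62), hex (213,251), cross (252,194) and knob (367,216). The round's circle is hidden under the pointer, so I infer it from the tray's shift.

Run:
```python
from h import *
T0=dict(cap=(364,94),hex=(299,274),cross=(413,281),knob=(336,482),round=(420,167))
S0=dict(cap=(224,83),hex=(329,311),cross=(378,237),knob=(534,263),round=(284,204))
T1=dict(cap=(277,70),hex=(187,182),cross=(273,184),knob=(219,338))
S1=dict(cap=(170,62),hex=(213,251),cross=(252,194),knob=(367,216))
f=lambda p,o,s:((p[0]+.5)/s-.5+o[0],(p[1]+.5)/s-.5+o[1])
J=Ro.from_euler("z",.053)
def P(T,S,s,k):
    z=dict(cap=.146,knob=.1).get(k,.054)
    return J.apply(np.array([atz("top",f(T[k],(190,165),s),z),atz("side",f(S[k],(210,190),s),z)]))[:,:2]
for k in T1: print(k,"shift top/side",((P(T1,S1,5,k)-P(T0,S0,6.6,k))*1e3).round(1).tolist())
for k in("round","hex"): print(k,"cap-blank at start",((P(T0,S0,6.6,"cap")-P(T0,S0,6.6,k))*1e3).round(1).tolist())
print("now cap-hex",((P(T1,S1,5,"cap")-P(T1,S1,5,"hex"))*1e3).round(1).tolist(),"cap-cross",((P(T1,S1,5,"cap")-P(T1,S1,5,"cross"))*1e3).round(1).tolist())
print("cap world top/side",J.inv().apply(np.c_[P(T1,S1,5,"cap"),[0,0]]))
```

```text
cap shift top/side [[0.6, -0.7], [0.1, -0.7]]
hex shift top/side [[13.5, 23.2], [14.0, 19.6]]
cross shift top/side [[15.3, 23.3], [13.7, 19.3]]
knob shift top/side [[13.7, 20.1], [14.3, 20.7]]
round cap-blank at start [[13.7, 18.3], [13.4, 21.3]]
hex cap-blank at start [[62.3, -31.0], [62.3, -29.6]]
now cap-hex [[49.5, -54.9], [48.4, -49.9]] cap-cross [[48.4, -6.1], [49.0, 0.4]]
cap world top/side [[0.6396869  0.10729437 0.        ]
 [0.63867809 0.10977191 0.        ]]
```

```bash
cat >> h.py <<'E'
J=Ro.from_euler("z",.053)
def shift(n,a,b,X,box,guess=(.014,.02)):
    "jig displacement of patch around world point X between pictures a and b, by ECC"
    g=J.inv().apply([guess[0],guess[1],0]); p0=proj(n,X); p1=proj(n,X+g)
    H=np.float32([[1,0,p1[0]-p0[0]],[0,1,p1[1]-p0[1]]])
    G=lambda f:cv2.imread(f)[:,:,1]
    m=np.zeros((420,560),np.uint8); r=int(box); m[int(p0[1])-r:int(p0[1])+r+1,int(p0[0])-r:int(p0[0])+r+1]=255
    c,H=cv2.findTransformECC(G(a),G(b),H,cv2.MOTION_TRANSLATION,(3,200,1e-6),m,3)
    Y=atz(n,p0+H[:,2],X[2]); return (J.apply(Y-X)*1e3)[:2].round(2),round(c,3)
def cap(n,f,thr=45):
    im=cv2.imread(f).max(2); p=proj(n,[.639,.109,.139]).astype(int); m=np.zeros_like(im)
    m[p[1]-9:p[1]+10,p[0]-9:p[0]+10]=1
    q=((im<thr)&(m>0)).astype(np.uint8); k,l,s,c=cv2.connectedComponentsWithStats(q); i=1+np.argmax(s[1:,4]); return s[i],c[i]
E
python3 - <<'E'
from h import *
for n in("top","side"):
    a,b=f"pics/{n}0.png",f"pics/{n}1.png"
    for nm,X,r in(("hex",[.5783,.1426,.054],7),("cross",[.575,.0935,.054],7),("both",[.5767,.118,.054],12),("knob",[.487,.1225,.1],5)):
        try: print(n,nm,shift(n,a,b,np.array(X),r))
        except Exception as e: print(n,nm,"fail")
    for t in(35,45,55):
        s,c=cap(n,a,t); print("cap",t,s,c.round(2),atz(n,c,.141).round(4))
E
```

```text
top hex (array([14.81, 22.83]), 0.965)
top cross (array([ 0.34, 23.01]), 0.77)
top both (array([14.45, 22.81]), 0.969)
top knob (array([11.24, 21.65]), 0.921)
cap 35 [244 174   3   1   3] [245. 174.] [0.6531 0.1077 0.141 ]
cap 45 [240 174  10   9  27] [243.67 176.85] [0.6454 0.1112 0.141 ]
cap 55 [240 174  11  11  93] [244.86 178.96] [0.6397 0.108  0.141 ]
side hex (array([14.65, 21.14]), 0.99)
side cross (array([11.6 , 23.74]), 0.582)
side both (array([13.92, 21.69]), 0.895)
side knob fail
cap 35 [240 203   9   5  15] [244.47 205.2 ] [0.6331 0.1165 0.141 ]
cap 45 [240 199   9   9  60] [243.7  203.02] [0.6391 0.109  0.141 ]
cap 55 [239 199  10   9  63] [243.54 202.92] [0.6397 0.1088 0.141 ]
```

The tray moved about (14.4, 22.2) mm, because gripping dragged it about 2 mm in +y. The round needs about (14.2, 19.2), so I regrip and move -3 mm in y.

```bash
python3 -c "
from h import *
st();go(.5023,.1438,.2);go(.5023,.1438,.0645)"
```

```text
4.2833 [0.4117 0.1467 0.2031] [ 3.141 -0.004  3.089] [ 1.1 -0.9  0.1] 0.4254024609503784
lin [-2.266  0.047  0.068] dr [ 0.001 -0.044  0.008]
lin [-2.279  0.046  3.455] dr [ 0.001 -0.044  0.008]
```

servo_tool(linear=[[-1,0.02,0],[-2,0.04,0],[-2.27,0.05,0],[-2.27,0.05,0],[-2.27,0.05,0],[-2.27,0.05,0]], dr=[[0,0,0],[0,0,0],[0,0,0],[0,0,0],[0,0,0],[0,0,0]], grip=[0,0,0,0,0,0])

```text
time_s: 4.78
eef_pos: [0.5072, 0.1445, 0.2029]
ee_rot: [3.141, -0.002, 3.088]
ft_force: [-0.3, -0.1, 0.4]
grip_width: 1.001
grasp_force: 0.0
```

```bash
python3 -c "
from h import *
st();go(.5023,.1438,.0645)"
```

```text
4.7833 [0.5072 0.1445 0.2029] [ 3.141e+00 -2.000e-03  3.088e+00] [-0.3 -0.1  0.4] 1.0006304463976712
lin [ 0.115 -0.026  3.459] dr [ 0.009 -0.017 -0.003]
```

servo_tool(linear=[[0.11,-0.02,1],[0.11,-0.02,2],[0.11,-0.02,3],[0.11,-0.02,3.46],[0.11,-0.02,3.46],[0.11,-0.02,3.46],[0.11,-0.02,3.46],[0.11,-0.02,3.46],[0.11,-0.02,3.46],[0.11,-0.02,3.46]], dr=[[0,0,0],[0,0,0],[0,0,0],[0,0,0],[0,0,0],[0,0,0],[0,0,0],[0,0,0],[0,0,0],[0,0,0]], grip=[0,0,0,0,0,0.9,0.9,0.9,0.9,0.9])

```text
time_s: 5.62
eef_pos: [0.5047, 0.1445, 0.0662]
ee_rot: [3.14, 0.002, 3.088]
ft_force: [0.4, -0.8, 0.4]
grip_width: 0.299
grasp_force: 0.0
```

servo_tool(linear=[[0,0,0],[0,0,0]], dr=[[0,0,0],[0,0,0]], grip=[0.9,0.9])

```text
time_s: 5.78
eef_pos: [0.5047, 0.1445, 0.0662]
ee_rot: [3.14, 0.002, 3.088]
ft_force: [-1.8, 0.5, 8.4]
grip_width: 0.262
grasp_force: 58.3
```

servo_tool(linear=[[0,-0.03,0],[0,-0.06,0],[0,-0.09,0],[0,-0.09,0],[0,-0.09,0]], dr=[[0,0,0],[0,0,0],[0,0,0],[0,0,0],[0,0,0]], grip=[0.9,0.9,0.9,0.9,0.9])

```text
time_s: 6.2
eef_pos: [0.5044, 0.141, 0.0662]
ee_rot: [3.139, 0.002, 3.088]
ft_force: [-2.1, 0.6, 8.1]
grip_width: 0.264
grasp_force: 58.3
```

Run:
```python
from h import *
st()
for n in("top","side"):
    a,b=f"pics/{n}0.png",f"pics/{n}2.png"; cv2.imwrite(b,eyes.camera(n))
    for nm,X,r in(("hex",[.5783,.1426,.054],7),("both",[.5767,.118,.054],12)):
        try: print(n,nm,shift(n,a,b,np.array(X),r))
        except Exception as e: print(n,nm,"fail")
```

```text
6.2 [0.5044 0.141  0.0662] [3.139e+00 2.000e-03 3.088e+00] [-2.1  0.6  8.1] 0.2643553654954582
top hex fail
top both fail
side hex (array([13.47, 19.43]), 0.899)
side both (array([13.83, 19.84]), 0.537)
```

servo_tool(linear=[[0,0,0],[0,0,0],[0,0,0],[0,0,0],[0,0,-1],[0,0,-2],[0,0,-3],[1,0,-3.5],[2,0,-3.5],[3,0,-3.5]], dr=[[0,0,0],[0,0,0],[0,0,0],[0,0,0],[0,0,0],[0,0,0],[0,0,0],[0,0,0],[0,0,0],[0,0,0]], grip=[0,0,0,0,0,0,0,0.5,1,1])

```text
time_s: 7.13
eef_pos: [0.3835, 0.147, 0.2059]
ee_rot: [3.139, 0.002, 3.087]
ft_force: [-1.1, -0.3, -0.3]
grip_width: 0.601
grasp_force: 0.0
```

Run:
```python
from h import *
A=[]
for n,(r,c) in dict(top=(165,200),side=(190,215)).items():
    a,b=f"pics/{n}0.png",f"pics/{n}3.png"; im=eyes.camera(n); cv2.imwrite(b,im)
    for nm,X,r_ in(("hex",[.5783,.1426,.054],7),("both",[.5767,.118,.054],12)):
        for q,g in((a,(.014,.02)),(f"pics/{n}1.png",(0,-.003))):
            XX=np.array(X)+ (J.inv().apply([.0144,.022,0]) if "1" in q else 0)
            try: print(n,nm,q,shift(n,q,b,XX,r_,g))
            except Exception as e: print(n,nm,"fail")
    A.append(cv2.resize(im[r:r+55,c:c+65],None,fx=6,fy=6,interpolation=cv2.INTER_CUBIC))
cv2.imwrite("pics/c.png",np.hstack(A)); st(); go(.6393,.1088,.2); go(.6393,.1088,.155)
```

```text
top hex pics/top0.png (array([14.61, 19.51]), 0.936)
top hex pics/top1.png (array([ 0.07, -2.91]), 0.991)
top both pics/top0.png (array([14.48, 18.91]), 0.969)
top both pics/top1.png (array([ 0.05, -2.86]), 0.987)
side hex pics/side0.png (array([14.52, 19.13]), 0.991)
side hex pics/side1.png (array([ 0.13, -2.78]), 0.995)
side both pics/side0.png (array([13.7 , 19.52]), 0.903)
side both pics/side1.png (array([ 0.05, -2.76]), 0.992)
7.2333 [0.3783 0.1461 0.205 ] [ 3.141e+00 -3.000e-03  3.090e+00] [ 0.1 -0.3  0.1] 0.42204483288831873
lin [-6.566 -0.592  0.108] dr [ 0.006 -0.029  0.012]
lin [-6.569 -0.593  1.233] dr [ 0.006 -0.029  0.012]
```

View pics/c.png

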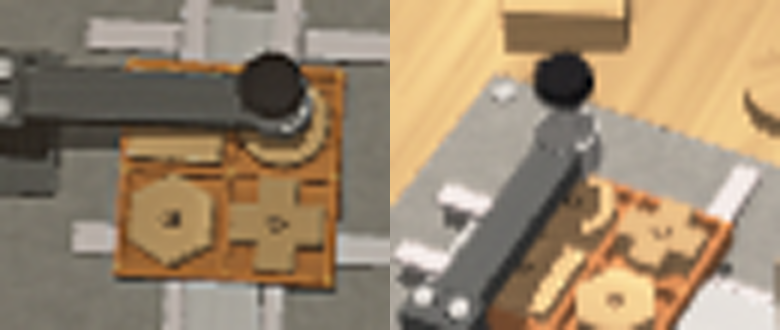

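Crop c shows the cap over the round blank (top view, cap (272,85)), with all blanks seated. The shift is now about (14.3, 19.3), as needed, so I go to the cap with the fingers shut.

servo_tool(linear=[[-1,-0.1,0.1],[-2,-0.2,0.1],[-3,-0.3,0.1],[-4,-0.4,0.1],[-5,-0.5,0.1],[-6,-0.59,0.1],[-6.57,-0.59,0.4],[-6.57,-0.59,0.8],[-6.57,-0.59,0.8],[-6.57,-0.59,0.8]], dr=[[0,0,0],[0,0,0],[0,0,0],[0,0,0],[0,0,0],[0,0,0],[0,0,0],[0,0,0],[0,0,0],[0,0,0]], grip=[1,1,1,1,1,1,1,1,1,1])

```text
time_s: 8.07
eef_pos: [0.6442, 0.1091, 0.1715]
ee_rot: [3.141, -0.003, 3.088]
ft_force: [-0.3, -0.1, 0.0]
grip_width: -0.002
grasp_force: 0.0
```

```bash
python3 -c "
from h import *
st();go(.6393,.1088,.1305)"
```

```text
8.0667 [0.6442 0.1091 0.1715] [ 3.141e+00 -3.000e-03  3.088e+00] [-0.3 -0.1  0. ] -0.001859277912556004
lin [ 0.118 -0.014  1.026] dr [ 0.005 -0.036 -0.005]
```

servo_tool(linear=[[0.12,0,0.3],[0.12,0,0.5],[0.12,0,0.65],[0.12,0,0.75],[0.12,0,0.85],[0.12,0,0.93],[0.12,0,1.0],[0.12,0,1.03],[0.12,0,1.03],[0.12,0,1.03]], dr=[[0,0,0],[0,0,0],[0,0,0],[0,0,0],[0,0,0],[0,0,0],[0,0,0],[0,0,0],[0,0,0],[0,0,0]], grip=[1,1,1,1,1,1,1,1,1,1])

```text
time_s: 8.9
eef_pos: [0.64, 0.1098, 0.1319]
ee_rot: [3.14, -0.0, 3.088]
ft_force: [-4.7, 0.9, 5.4]
grip_width: 0.005
grasp_force: 2.7
```

servo_tool(linear=[[0,0,0.03],[0,0,0.06],[0,0,0.08],[0,0,0.08],[0,0,0.08]], dr=[[0,0,0],[0,0,0],[0,0,0],[0,0,0],[0,0,0]], grip=[1,1,1,1,1])

```text
time_s: 9.32
eef_pos: [0.6402, 0.1098, 0.13]
ee_rot: [3.14, 0.001, 3.088]
ft_force: [-6.5, 0.2, 13.3]
grip_width: -0.002
grasp_force: 6.8
```

Force is 13 N at z 0.130, so the pointer is against its stop. I retreat and go to the knob.

servo_tool(linear=[[0,0,-0.5],[0,0,-1.0],[0,0,-1.7],[1,0.3,-1.7],[2,0.6,-1.7],[3,0.6,-1.7],[3.4,0.6,-1.7],[3.4,0.6,-1.7],[3.4,0.6,-1.7],[3.4,0.6,-1.7]], dr=[[0,0,0],[0,0,0],[0,0,0],[0,0,0],[0,0,0],[0,0,0],[0,0,0],[0,0,0],[0,0,0],[0,0,0]], grip=[1,1,1,0,0,0,0,0,0,0])

```text
time_s: 10.15
eef_pos: [0.507, 0.1409, 0.1967]
ee_rot: [3.14, 0.002, 3.088]
ft_force: [0.6, -1.8, -0.1]
grip_width: 0.975
grasp_force: 0.0
```

```bash
python3 -c "
from h import *
st();go(.5023,.141,.065)"
```

```text
10.15 [0.507  0.1409 0.1967] [3.140e+00 2.000e-03 3.088e+00] [ 0.6 -1.8 -0.1] 0.9752665918764573
lin [ 0.123 -0.009  3.293] dr [ 0.017  0.021 -0.003]
```

servo_tool(linear=[[0.12,0,1],[0.12,0,2],[0.12,0,3],[0.12,0,3.3],[0.12,0,3.3],[0.12,0,3.3],[0.12,0,3.3],[0.12,0,3.3],[0.12,0,3.3],[0.12,0,3.3]], dr=[[0,0,0],[0,0,0],[0,0,0],[0,0,0],[0,0,0],[0,0,0],[0,0,0],[0,0,0],[0,0,0],[0,0,0]], grip=[0,0,0,0,0,0.9,0.9,0.9,0.9,0.9])

```text
time_s: 10.98
eef_pos: [0.5018, 0.1414, 0.0655]
ee_rot: [3.14, 0.002, 3.088]
ft_force: [-0.8, -0.9, 1.2]
grip_width: 0.299
grasp_force: 0.0
```

servo_tool(linear=[[0,0,0],[0,0,0],[0,0,0]], dr=[[0,0,0],[0,0,0],[0,0,0]], grip=[0.9,0.9,0.9])

```text
time_s: 11.23
eef_pos: [0.5017, 0.1414, 0.0656]
ee_rot: [3.14, 0.002, 3.088]
ft_force: [-0.2, -0.8, 5.6]
grip_width: 0.262
grasp_force: 58.4
```

servo_tool(linear=[[0,-0.1,0],[0,-0.25,0],[0,-0.4,0],[0,-0.55,0],[0,-0.7,0],[0,-0.85,0],[0,-1.0,0],[0,-1.12,0],[0,-1.2,0],[0,-1.26,0]], dr=[[0,0,0],[0,0,0],[0,0,0],[0,0,0],[0,0,0],[0,0,0],[0,0,0],[0,0,0],[0,0,0],[0,0,0]], grip=[0.9,0.9,0.9,0.9,0.9,0.9,0.9,0.9,0.9,0.9])

```text
time_s: 12.07
eef_pos: [0.4988, 0.0911, 0.0656]
ee_rot: [3.139, 0.002, 3.089]
ft_force: [-2.3, 1.3, 7.8]
grip_width: 0.263
grasp_force: 58.6
```

servo_tool(linear=[[-0.1,0,0],[-0.25,0,0],[-0.4,0,0],[-0.55,0,0],[-0.7,0,0],[-0.85,0,0],[-1.0,0,0],[-1.12,0,0],[-1.2,0,0],[-1.23,0,0]], dr=[[0,0,0],[0,0,0],[0,0,0],[0,0,0],[0,0,0],[0,0,0],[0,0,0],[0,0,0],[0,0,0],[0,0,0]], grip=[0.9,0.9,0.9,0.9,0.9,0.9,0.9,0.9,0.9,0.9])

```text
time_s: 12.9
eef_pos: [0.5483, 0.0881, 0.0656]
ee_rot: [3.141, 0.002, 3.088]
ft_force: [-2.2, -1.6, 7.3]
grip_width: 0.266
grasp_force: 58.8
```

servo_tool(linear=[[0,0,0],[0,0,0],[0,0,0],[0,0,0],[0,0,-1],[0,0,-2],[0,0,-3],[1,0,-3.4],[2,0,-3.4],[3,0,-3.4]], dr=[[0,0,0],[0,0,0],[0,0,0],[0,0,0],[0,0,0],[0,0,0],[0,0,0],[0,0,0],[0,0,0],[0,0,0]], grip=[0,0,0,0,0,0,0,0.5,1,1])

```text
time_s: 13.73
eef_pos: [0.4269, 0.0946, 0.2013]
ee_rot: [3.14, 0.002, 3.088]
ft_force: [-0.3, 0.3, 0.6]
grip_width: 0.602
grasp_force: 0.0
```

servo_tool(linear=[[1,0,0],[1.5,0,0],[1.5,0,0]], dr=[[0,0,0],[0,0,0],[0,0,0]], grip=[1,1,1])

```text
time_s: 13.98
eef_pos: [0.3633, 0.0974, 0.2006]
ee_rot: [3.141, -0.001, 3.089]
ft_force: [0.5, -0.8, 0.8]
grip_width: 0.142
grasp_force: 0.0
```

Run:
```python
from h import *
A=[];st()
for n,(r,c) in dict(top=(145,205),side=(175,205)).items():
    a,b=f"pics/{n}3.png",f"pics/{n}4.png"; im=eyes.camera(n); cv2.imwrite(b,im)
    g=J.inv().apply([.0143,.0193,0])
    for nm,X,r_,q in(("cross",[.575,.0935,.054],6,3),("cross",[.575,.0935,.054],8,3),("round",[.6242,.0903,.054],7,0),("knob",[.487,.1225,.1],4,3),("knob",[.487,.1225,.1],4,0)):
        try: print(n,nm,q,shift(n,f"pics/{n}{q}.png",b,np.array(X)+(g if q else 0),r_,(.0493,-.0502) if q else (.0636,-.0309)))
        except Exception as e: print(n,nm,"fail")
    A.append(cv2.resize(im[r:r+75,c:c+65],None,fx=6,fy=6,interpolation=cv2.INTER_CUBIC))
cv2.imwrite("pics/d.png",np.hstack(A)); go(.640,.1093,.17)
```

```text
13.9833 [0.3633 0.0974 0.2006] [ 3.141e+00 -1.000e-03  3.089e+00] [ 0.5 -0.8  0.8] 0.14196785702924877
top cross 3 (array([ 53.8 , -51.16]), 0.55)
top cross 3 (array([ 47.68, -51.03]), 0.747)
top round 0 (array([ 64.22, -33.79]), 0.481)
top knob fail
top knob fail
side cross 3 (array([ 52.17, -54.44]), 0.951)
side cross 3 (array([ 51.81, -54.74]), 0.91)
side round fail
side knob fail
side knob fail
lin [-6.783  0.64   0.787] dr [0.02  0.022 0.007]
```

View pics/d.png

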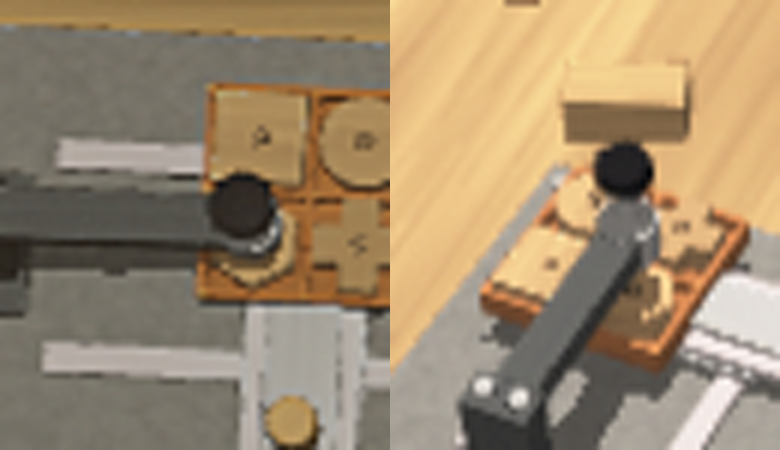

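Crop d: top view has square (262,137), round (364,140), cross (362,244) and cap (242,205). Side view has square (162,264), cross (294,226) and cap (233,167). The hex is under the pointer, so I check its position from its neighbours.

Run:
```python
from h import *
f=lambda p,o,s=6:((p[0]+.5)/s-.5+o[0],(p[1]+.5)/s-.5+o[1])
W=lambda n,p,z:J.apply(atz(n,f(p,(205,145) if n=="top" else (205,175)),z))[:2]*1e3
sq,rd,cr,cp=W("top",(262,137),.054),W("top",(364,140),.054),W("top",(362,244),.054),cap("top","pics/top4.png",55)[1]
cp=J.apply(atz("top",cp,.141))[:2]*1e3
print("top hex-cap from sq,cr,rd:",*(np.round(a-cp,1) for a in(sq+[-50,0],cr+[0,50],rd+[-50,50])))
sq,cr,cp=W("side",(162,264),.054),W("side",(294,226),.054),J.apply(atz("side",cap("side","pics/side4.png",50)[1],.141))[:2]*1e3
print("side",*(np.round(a-cp,1) for a in(sq+[-50,0],cr+[0,50])))
```

```text
top hex-cap from sq,cr,rd: [-0.5 -0.8] [ 0.1 -0.9] [0.2 0.7]
side [-1.  -0.5] [-0.7 -2.8]
```

The offset is about 1 mm, so I press.

servo_tool(linear=[[-1,0.1,0],[-2,0.2,0],[-3,0.3,0],[-4,0.4,0],[-5,0.5,0],[-6,0.64,0],[-6.75,0.64,0.4],[-6.75,0.64,0.78],[-6.75,0.64,0.78],[-6.75,0.64,0.78]], dr=[[0,0,0],[0,0,0],[0,0,0],[0,0,0],[0,0,0],[0,0,0],[0,0,0],[0,0,0],[0,0,0],[0,0,0]], grip=[1,1,1,1,1,1,1,1,1,1])

```text
time_s: 14.92
eef_pos: [0.6386, 0.1085, 0.1674]
ee_rot: [3.141, -0.003, 3.088]
ft_force: [0.3, -0.4, 0.8]
grip_width: 0.004
grasp_force: 0.0
```

```bash
python3 -c "
from h import *
st();go(.640,.1093,.1293)"
```

```text
14.9167 [0.6386 0.1085 0.1674] [ 3.141e+00 -3.000e-03  3.088e+00] [ 0.3 -0.4  0.8] 0.003999239827078414
lin [-0.037  0.022  0.952] dr [ 0.005 -0.036 -0.008]
```

servo_tool(linear=[[-0.03,0.02,0.3],[-0.03,0.02,0.45],[-0.03,0.02,0.6],[-0.03,0.02,0.7],[-0.03,0.02,0.8],[-0.03,0.02,0.88],[-0.03,0.02,0.95],[-0.03,0.02,0.98],[-0.03,0.02,1.0],[-0.03,0.02,1.0]], dr=[[0,0,0],[0,0,0],[0,0,0],[0,0,0],[0,0,0],[0,0,0],[0,0,0],[0,0,0],[0,0,0],[0,0,0]], grip=[1,1,1,1,1,1,1,1,1,1])

```text
time_s: 15.75
eef_pos: [0.6398, 0.1097, 0.1301]
ee_rot: [3.14, 0.001, 3.088]
ft_force: [-2.9, 0.3, 7.3]
grip_width: 0.003
grasp_force: 3.6
```

servo_tool(linear=[[0,0,0],[0,0,0],[0,0,0]], dr=[[0,0,0],[0,0,0],[0,0,0]], grip=[1,1,1])

```text
time_s: 16.0
eef_pos: [0.6398, 0.1097, 0.1301]
ee_rot: [3.14, 0.001, 3.088]
ft_force: [-2.9, 0.3, 6.8]
grip_width: 0.002
grasp_force: 3.8
```

Pushed about 16 mm, at the force expected for full travel. I retreat, take a last look and hand in.

servo_tool(linear=[[0,0,0.04],[0,0,0.04],[0,0,-0.5],[0,0,-1.0],[0,0,-1.8],[1,0,-1.8],[2,0,-1.8],[3,0,-1.8],[4,0,-1.8],[5,0,-1.8]], dr=[[0,0,0],[0,0,0],[0,0,0],[0,0,0],[0,0,0],[0,0,0],[0,0,0],[0,0,0],[0,0,0],[0,0,0]], grip=[1,1,1,1,1,1,1,1,1,1])

```text
time_s: 16.83
eef_pos: [0.4382, 0.1201, 0.2009]
ee_rot: [3.14, 0.0, 3.088]
ft_force: [-0.2, 0.4, 1.6]
grip_width: -0.001
grasp_force: 0.0
```

servo_tool(linear=[[1,0,0],[1,0,0],[1,0,0],[1,0,0]], dr=[[0,0,0],[0,0,0],[0,0,0],[0,0,0]], grip=[1,1,1,1])

```text
time_s: 17.17
eef_pos: [0.4009, 0.1226, 0.2017]
ee_rot: [3.14, 0.002, 3.089]
ft_force: [0.8, 1.8, 0.6]
grip_width: -0.005
grasp_force: 0.0
```

Run:
```python
from h import *
A=[];st()
for n,(r,c) in dict(top=(145,205),side=(175,205)).items():
    im=eyes.camera(n); cv2.imwrite(f"pics/{n}5.png",im)
    d=cv2.absdiff(im,cv2.imread(f"pics/{n}4.png"))[r:r+75,c:c+65]; print(n,d.max(),d.mean())
    A.append(cv2.resize(im[r:r+75,c:c+65],None,fx=6,fy=6,interpolation=cv2.INTER_CUBIC))
cv2.imwrite("pics/e.png",np.hstack(A))
```

```text
17.1667 [0.4009 0.1226 0.2017] [3.140e+00 2.000e-03 3.089e+00] [0.8 1.8 0.6] -0.004577781955573658
top 7 1.4572991452991453
side 5 0.9055042735042735
```

View pics/e.png

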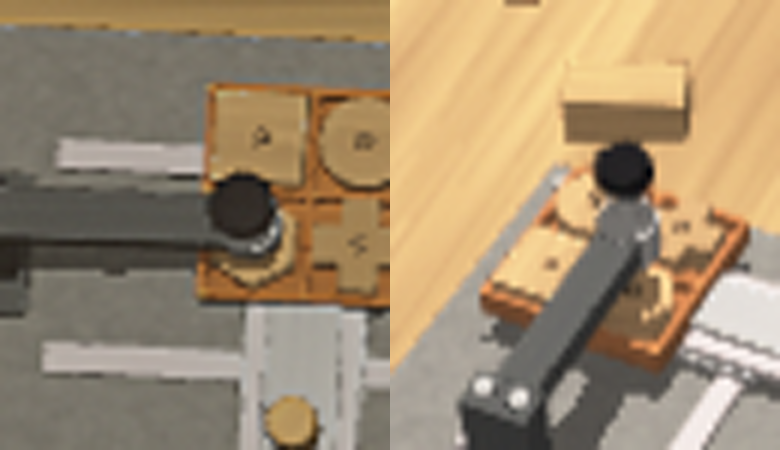

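The picture matches the one before pressing: cap sprung back up at (242,205), blanks in their pockets.

```bash
python3 -c "
from workcell import env
print(env.close_job())"
```

```text
the job is handed in; nothing more can be done
None
```

I pricked the round blank and then the hexagonal one, each with the pointer pushed to about its 16 mm stop, and handed the job in at about 17 s; no verdict came back. By the camera estimates each point landed within about 1–2 mm of its circle's centre. The last pictures show the hexagonal blank under the raised pointer and the blanks in their pockets.

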